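# Crack the left-hand nut of the edge burnisher

### The job

The wooden disc of the edge-burnishing machine has to be changed, and its domed nut has a left-hand thread, so it comes loose clockwise. Take the larger T-handled box key from its wooden stand, feel it gently fully home over the nut without leaning on it, and with the key turn the nut clockwise by at least one full flat (a sixth of a turn); never tighten it. Then put the key back upright in its own stand and let go, leaving the smaller key and the other things on the table where they are.

Things in the scene. Friction and masses are not known exactly. Their poses are not given: they have to be found in the camera images.
- machine: Edge-burnishing machine: grey housing 200 x 170 x 52 mm, fixed; origin under its centre. It carries a fixed horizontal wooden disc, 136 mm across, top 82 mm above the table, and on it a fixed steel flange, 52 mm across and 6 mm thick, with the nut in the middle.
- nut_seat (a point): Foot of the nut on its vertical axis, on the flange, 88 mm above the table; fixed, does not turn with the nut. Steel hexagon nut, 24 mm across flats, 12 mm high, with a dome of 11.8 mm radius on it (dome's top 23.8 mm above this point). How the hexagon is turned is not given and differs every time, whatever the machine's yaw: find it by feel or sight.
- nut (a joint): Turn of the nut, rad: 0 at the start (tight), growing clockwise seen from above (left-hand thread: clockwise loosens) up to a stop at 2.6; negative means tightened further. It takes about 0.25 N m and stays where it is left. Its height does not change.
- key_grip (a point): Centre of the handle of the larger T-handled box key (loose, steel, about 0.3 kg, 115 mm tall, upright in its stand). The handle is a level bar on top, 70 mm long (x), 12 mm thick (y), 18 mm high (z, up), its centre 106 mm above the key's foot. Below it a shaft of 14 mm, and over the lowest 38 mm a hexagonal socket, 34 mm over its flats. Needs a firm grip, 60 N or more, to turn the nut.
- key_mouth (a point): Centre of the open foot of the larger key, 106 mm below its handle's centre, same axes. Hexagonal opening 26 mm across flats, 30 mm deep, one flat facing x. Drops over the nut with 2 mm play and 9 degrees of turning play either way; else the rim lies on the nut, 12 mm too high. Fully home, this point is at nut_seat. With the rim on the nut, the dome leaves the foot 1.2 mm to feel each way.
- stand_floor (a point): Centre of the floor of the hole in the larger key's stand, a fixed dark wooden block 80 x 80 x 30 mm. The round hole is 46 mm in diameter, with a 3 mm chamfer, 24 mm deep from the block's top; the key's foot rests on this point. The two stands may change places.
- small_key_grip (a point): Centre of the handle of the smaller T-handled key (105 mm tall, same 70 x 12 x 18 mm bar, outer socket 23 mm across flats: too small for the nut), standing in its own stand, a like block with a 34 mm hole. To be left alone.
- jar: Closed jar, 52 mm across, 70 mm high; origin under its centre. Bystander.
- tin: Small can, 44 mm across, 60 mm high; origin under its centre. Bystander.
- mallet: Hammer lying on the table; origin under its middle. Bystander.
- slab: Marble slab 140 x 100 x 30 mm; origin under its centre. Bystander.
- pot: White cup 68 mm across, 70 mm high; origin under its centre. Bystander.
- slicker: Round wooden rod, 20 mm thick, 110 mm long, lying; origin under its middle. Bystander.
- awl: Awl lying on the table; origin under its middle. Bystander.
Mind the look-alikes: they are no part of the job. Leave any pink, purple or turquoise look-alike of the part that bears key_grip alone.

How it is judged:
By the outcome, as a careful person would: the job done as asked, in the order asked, and still so for the second after the job is handed in, with the robot touching nothing.
It also fails if it takes over 72 s, if anything falls off the work surface, if the arm or the gripper's body presses on something with over 40 N, if the wrist force passes 120 N, or if a joint passes its speed limit or range.

### The arm

A 6-joint arm with a two-finger parallel gripper is mounted at the origin on the work surface. World frame = base frame: x ahead of the robot, y to its left, z up, the work surface at z = 0. Lengths are in m, angles in rad, forces in N, time in s.
With the tool pointing down it reaches from about 0.3 to 0.825 m from the base axis. Payload 5.4 kg.
Tool frame: the origin (TCP) lies midway between the tips of the shut fingers; the grasp point (between the pads) lies 19 mm behind it (env.pinch_z is the distance from the TCP to the grasp point, in m); z points along the fingers, y is the line along which they close (so a half turn about z gives the same grasp; the last joint's range is limited). The gripper opens to 92 mm and grips with 3 to 60 N. Pads are 20 mm wide; open, the fingers measure 128 mm over their backs; the gripper's body (75 mm by 189 mm) begins 69 mm behind the grasp point.
Start: joints at [1.003, 0.158, 1.597, -0, 1.386, -0.21], TCP at [0.201, 0.539, 0.215] pointing down, gripper open.
Joint ranges: [-2.91, 2.91], [-0.94, 2.29], [0.18, 2.7], [-1.29, 4.43], [0.17, 2.64], [-3, 3]. Speed limits (rad/s): [2.57, 2.57, 3.14, 3.14, 3.14, 3.14].

### API

Orientations are given as a unit quaternion [x, y, z, w].
In Python, from plant import sense, vision, env gives the robot as it stands.
- The arm moves only by the tool move_arm, never from a script. Its argument "rows" is text: rows parted by semicolons, each of 7 numbers parted by spaces: the turn, a rotation vector about the world's x, y, z in degrees, then the shift along the world's x, y, z in cm, then the opening, from -1 (shut) to 1 (fully open), so that 0 is half open. In form: wx wy wz x y z grip; .... A call has 1 to 20 rows; each row is the pose to reach, as a shift and turn from the pose commanded when the call began; what a row does not reach only later rows make up. A row lasts 1/8 s, in which the tool goes at most 62.5 mm and 10.7 degrees, less where a joint would pass 70% of its speed; a pose out of reach is approached as far as the arm can. A call with a gripper value outside its range is refused whole. The fingers move at their own pace and stop on an object; "newtons" is the grip in N (left out, the last holds). Time passes only in rows, so rows that repeat a pose let the fingers close. It gives the time, the measured TCP pose, the force, the opening and the grip force at its end, in the units of the state.
- sense(): the state, without advancing time (a new reading comes with each control period).
- vision.read_camera(name): name is "scene" or "top" or "wrist"; returns the picture (480x640x3 uint8, red, green, blue); there is no depth.
- vision.calibration(name): a dict with "K" (3x3 intrinsics, pixels), "k1" (the pictures are not rectified: a ray, as slopes to the right and down, at radius r is drawn at 1 + k1 r^2 times it, then the intrinsics apply), "xyz" and "rotation" of the camera in the world. Camera axes: x right, y down, z forward; pixel columns grow to the right and rows downward; lengths in m; the calibration is good to about 2 mm. A picture is of the moment at which its call begins: read the wrist's pose just before it. calibration takes no time and is no camera call; for the wrist camera it gives the pose at the moment of the call.
- env.close_job(): hands the job in; it is judged then, once.
The state is a dict: "time": time; "qpos": joint angles; "joint_vel": joint speeds; "tau": joint torques, N m; "tcp_pos": TCP position; "tool_rot": TCP orientation; "wrist_force": force on the tool from outside, world axes, zero at the start; "ft_torque": the same for the moment, N m; "opening": finger opening in m; "gripper_force": force on a finger pad.
Only numpy, scipy, OpenCV 4.12 (cv2) and the standard library are available. Lean on these libraries where they do the work, as an engineer would, in place of code of your own. Each camera call takes 0.05 s, during which the arm holds its last target. There are 200 camera calls.

## Working session

There is one attempt and no reset: what is moved stays moved. The work goes in short steps, Python scripts to look and compute and a tool call to move; the robot and the scene stay as the last step left them, time stands still between calls to the robot, and variables do not carry over. Pictures are saved under pics/ and viewed, at most 10 in all, crops included, and the job is handed in when it is done.

Besides the shell and the picture viewer there is one more tool, called after "Emit:" in YAML: its name, and indented under it one key for each argument. move_arm: Moves the arm, as the interface text tells. Its arguments: {"type":"object","properties":{"rows":{"type":"string"},"newtons":{"type":"number"}},"required":["rows"]}

```bash
mkdir -p pics; ls
cat > h.py <<'E'
import numpy as np, cv2
from plant import sense, vision, env
def ray(name,u,v,cal=None):
    c=cal or vision.calibration(name); K=np.array(c["K"]); k1=c["k1"]
    x=(u-K[0,2])/K[0,0]; y=(v-K[1,2])/K[1,1]; rd=np.hypot(x,y); r=rd
    for _ in range(30): r=rd/(1+k1*r*r)
    s=r/rd if rd>0 else 1
    R=np.array(c["rotation"]); return np.array(c["xyz"]), R@np.array([x*s,y*s,1])
def onz(name,u,v,z,cal=None):
    o,d=ray(name,u,v,cal); return o+d*(z-o[2])/d[2]
def proj(name,p,cal=None):
    c=cal or vision.calibration(name); K=np.array(c["K"]); q=np.array(c["rotation"]).T@(np.array(p)-c["xyz"])
    x,y=q[:2]/q[2]; f=1+c["k1"]*(x*x+y*y); return K[0,0]*x*f+K[0,2],K[1,1]*y*f+K[1,2]
def snap(name,fn=None):
    im=vision.read_camera(name)
    if fn: cv2.imwrite("pics/"+fn,im[:,:,::-1])
    return im
E
python3 - <<'E'
from h import *
for n in("top","scene"):
    snap(n,n+"0.png"); c=vision.calibration(n); print(n,c)
print(sense())
E
```

```text
pics
top {'K': array([[524.28391566,   0.        , 315.39319934],
       [  0.        , 524.28391566, 233.98486895],
       [  0.        ,   0.        ,   1.        ]]), 'k1': 0.04575489176229908, 'xyz': array([ 0.4044554 , -0.06385907,  1.16561533]), 'rotation': array([-0.70560897,  0.70592981, -0.04963384,  0.03627077])}
scene {'K': array([[578.59579661,   0.        , 327.62974497],
       [  0.        , 578.59579661, 249.44446007],
       [  0.        ,   0.        ,   1.        ]]), 'k1': 0.051967125412592546, 'xyz': array([0.97821636, 0.64945854, 1.3663339 ]), 'rotation': array([ 0.27870855,  0.91634938, -0.27463271, -0.08486594])}
{'time': 0.1, 'qpos': array([ 1.00290131e+00,  1.59021049e-01,  1.59811229e+00, -2.83557187e-05,
        1.38620739e+00, -2.10103888e-01]), 'joint_vel': array([ 0.00076879, -0.00062225, -0.0037104 ,  0.00050934, -0.00062112,
        0.00027252]), 'tau': array([-1.38808778e-04, -3.86504495e+01, -3.22958994e+01,  7.02920579e-02,
        3.39569198e-02, -4.81604354e-05]), 'tcp_pos': array([0.20108151, 0.53807775, 0.21369472]), 'tool_rot': array([ 1.77940231e-01,  9.84040909e-01, -8.14018688e-04, -3.18594830e-04]), 'wrist_force': array([-0.97747423,  0.33887886, -0.44667796]), 'ft_torque': array([-0.01954874,  0.03669734,  0.07999537]), 'gripper_force': 0.0, 'opening': 0.09183525788362103}
```

Rotation is a quaternion; fix the helper accordingly.

```bash
sed -i 's/R=np.array(c\["rotation"\])/R=Rot(c)/; s/np.array(c\["rotation"\]).T/Rot(c).T/' h.py
cat >> h.py <<'E'
from scipy.spatial.transform import Rotation
def Rot(c): return Rotation.from_quat(c["rotation"]).as_matrix()
E
```

```text
(no output)
```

View pics/top0.png

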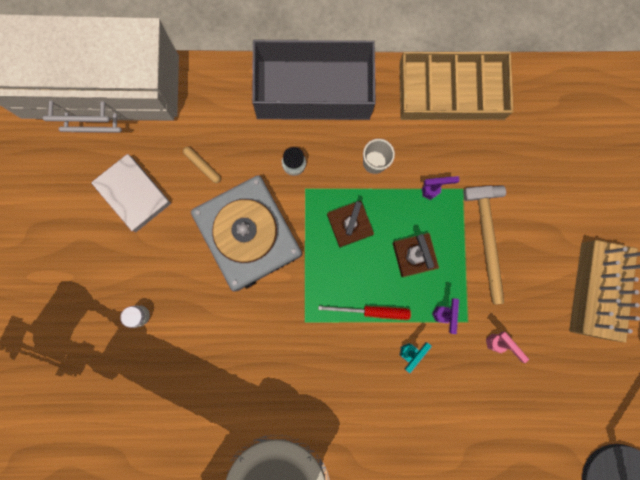

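View pics/scene0.png

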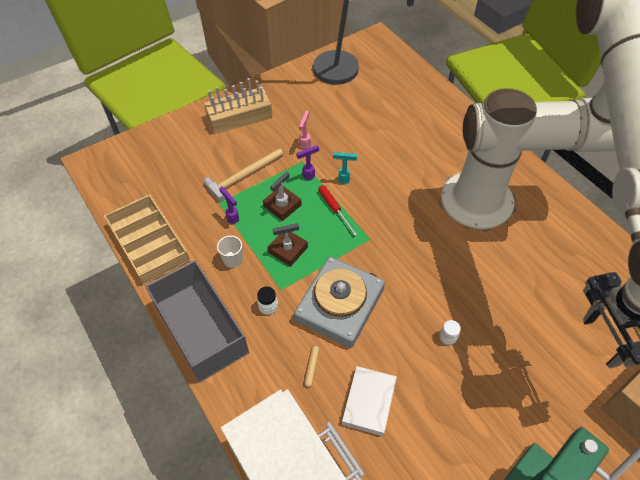

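Top view: candidates for the key are steel in a dark stand at (350,222), steel in a dark stand at (417,253), purple at (438,186) and (448,315), pink at (507,345), and teal at (415,355). Only the two steel ones are real keys. (417,253) looks to have the wider socket, so I'll check it in a close crop. The machine nut is at (243,230).

Run:
```python
from h import *
t=cv2.imread("pics/top0.png"); s=cv2.imread("pics/scene0.png")
r=lambda im,x,y,w,h,f:cv2.resize(im[y:y+h,x:x+w],None,fx=f,fy=f,interpolation=cv2.INTER_CUBIC)
a=r(t,320,195,130,90,6); a=a[:,:780]
b=np.hstack([r(s,255,165,60,105,4)[:,:240]])
c=cv2.resize(a,(520,360)); d=r(t,213,200,60,60,6)
can=np.zeros((600,800,3),np.uint8); can[:360,:520]=c; can[:420,540:780]=b; can[365:600,0:360]=d[60:295]
cv2.imwrite("pics/crop1.png",can)
```

```text
(no output)
```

View pics/crop1.png

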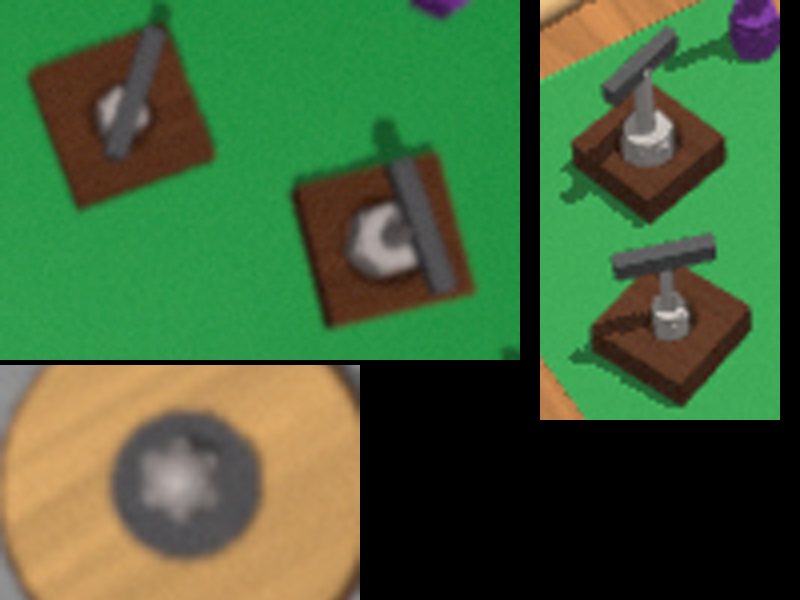

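The larger key is the one at about (425,252), with the wide hexagonal socket. The other, at (350,222), has a narrow socket. The nut shows corners at the top and bottom of the picture.

Run:
```python
from h import *
t=cv2.imread("pics/top0.png"); hsv=cv2.cvtColor(t,cv2.COLOR_BGR2HSV)
def blob(m,x,y,w,h):
    k=np.zeros_like(m); k[y:y+h,x:x+w]=m[y:y+h,x:x+w]
    cs,_=cv2.findContours(k,cv2.RETR_EXTERNAL,cv2.CHAIN_APPROX_NONE); return max(cs,key=cv2.contourArea)
m=((hsv[:,:,1]<50)&(hsv[:,:,2]<105)).astype(np.uint8)
for box in((400,228,45,50),(335,195,35,45)):
    c=blob(m,*box); r=cv2.minAreaRect(c); bp=cv2.boxPoints(r)
    print(r); P=np.array([onz("top",*p,.121)[:2] for p in bp]); print(P.mean(0)); e=[P[1]-P[0],P[2]-P[1]]
    for v in e: print(np.linalg.norm(v),np.degrees(np.arctan2(v[1],v[0])))
# stand
m=((hsv[:,:,0]<15)&(hsv[:,:,1]>90)&(hsv[:,:,2]<110)).astype(np.uint8)
for box in((385,225,60,60),(320,195,60,60)):
    k=blob(m,*box); r=cv2.minAreaRect(k); P=np.array([onz("top",*p,.03)[:2] for p in cv2.boxPoints(r)]); v=P[1]-P[0];print("stand",r,P.mean(0),np.linalg.norm(v),np.degrees(np.arctan2(v[1],v[0])))
# flange
m=((hsv[:,:,1]<60)).astype(np.uint8); c=blob(m,213,200,60,60); e=cv2.minEnclosingCircle(c); print("flange",e,onz("top",*e[0],.088))
m=((hsv[:,:,1]>80)).astype(np.uint8); c=blob(m,205,192,76,76); e=cv2.minEnclosingCircle(c); print("disc",e,onz("top",*e[0],.082),onz("top",e[0][0]+e[1],e[0][1],.082))
print("scene nut,grip", proj("scene",[*onz("top",243,230,.1)[:2],.1]))
c=vision.calibration("wrist"); s=sense(); R=Rotation.from_quat(s["tool_rot"]).as_matrix()
print(R, R.T@(c["xyz"]-s["tcp_pos"]), R.T@Rot(c), c["K"])
```

```text
((421.8500061035156, 252.05001831054688), (34.1525993347168, 12.965339660644531), 71.56504821777344)
[ 0.49590767 -0.29691644]
0.026301480861054414 -71.56134845342332
0.06809012621457305 -163.09441319557013
((353.30133056640625, 217.63697814941406), (9.020904541015625, 34.01460266113281), 24.443954467773438)
[ 0.56548089 -0.1603367 ]
0.06959053952313346 -24.64420400157855
0.018239958185191252 -114.78463270170377
stand ((415.1471252441406, 254.58822631835938), (34.68259048461914, 36.380340576171875), 75.96376037597656) [ 0.4983456 -0.3025121] 0.08002023416701469 -75.92805724441908
stand ((349.87628173828125, 223.27835083007812), (35.03635787963867, 35.17995071411133), 68.96248626708984) [ 0.56703262 -0.16106324] 0.07776824344423 -68.70837452135865
flange ((243.60345458984375, 229.39654541015625), 11.892020225524902) [0.54556167 0.06396739 0.088     ]
disc ((244.15277099609375, 230.22222900390625), 32.27265167236328) [0.54461868 0.06351701 0.082     ] [ 0.54467938 -0.00339264  0.082     ]
scene nut,grip (np.float64(340.3145625412252), np.float64(284.6702787740305))
[[-9.36674346e-01  3.50200414e-01 -9.16714039e-04]
 [ 3.50201451e-01  9.36673223e-01 -1.48867370e-03]
 [ 3.37327347e-04 -1.71543705e-03 -9.99998472e-01]] [ 0.08390367 -0.0006309  -0.17111357] [[-3.05037203e-04 -9.56030340e-01 -2.93267619e-01]
 [ 9.99999272e-01 -6.33965933e-04  1.02654935e-03]
 [-1.16733401e-03 -2.93267092e-01  9.56029837e-01]] [[344.82410545   0.         319.07004969]
 [  0.         344.82410545 239.3989107 ]
 [  0.           0.           1.        ]]
```

Emit:
move_arm:
  rows: "0 0 -70 17 -24 3 1; 0 0 -70 17 -24 3 1; 0 0 -70 17 -24 3 1; 0 0 -70 17 -24 3 1;0 0 -70 17 -24 3 1; 0 0 -70 17 -24 3 1; 0 0 -141.5 34.4 -47.4 2 1; 0 0 -141.5 34.4 -47.4 2 1; 0 0 -141.5 34.4 -47.4 2 1; 0 0 -141.5 34.4 -47.4 2 1; 0 0 -141.5 34.4 -47.4 2 1; 0 0 -141.5 34.4 -47.4 2 1; 0 0 -141.5 34.4 -47.4 2 1; 0 0 -141.5 34.4 -47.4 2 1; 0 0 -141.5 34.4 -47.4 2 1; 0 0 -141.5 34.4 -47.4 2 1; 0 0 -141.5 34.4 -47.4 2 1"

```text
time: 2.22
tcp_pos: [0.5453, 0.0647, 0.2346]
tool_rot: [0.988, 0.157, 0.0, 0.0]
wrist_force: [0.0, 1.0, 0.9]
opening: 0.0919
gripper_force: 0.0
```

Run:
```python
from h import *
import json
s=sense(); c=vision.calibration("wrist"); im=snap("wrist","w_nut.png")
print(s["tcp_pos"],s["joint_vel"],s["time"],Rotation.from_quat(s["tool_rot"]).as_matrix()[:2,1])
json.dump({k:np.array(v).tolist() for k,v in c.items()},open("w_nut.json","w"))
u,v=proj("wrist",[.545,.064,.1],c); print(u,v)
u,v=int(u),int(v); cv2.imwrite("pics/w_nut_c.png",cv2.resize(im[max(0,v-70):v+70,max(0,u-80):u+80,::-1],None,fx=4,fy=4,interpolation=cv2.INTER_CUBIC))
```

```text
[0.5453332  0.06466805 0.23462414] [ 2.71091014e-05 -5.85059267e-04 -1.52084619e-03 -3.09758546e-04
  1.88124799e-03  5.14906774e-03] 2.225 [ 0.31007766 -0.95071123]
319.8741014924301 228.25438534395596
```

View pics/w_nut_c.png

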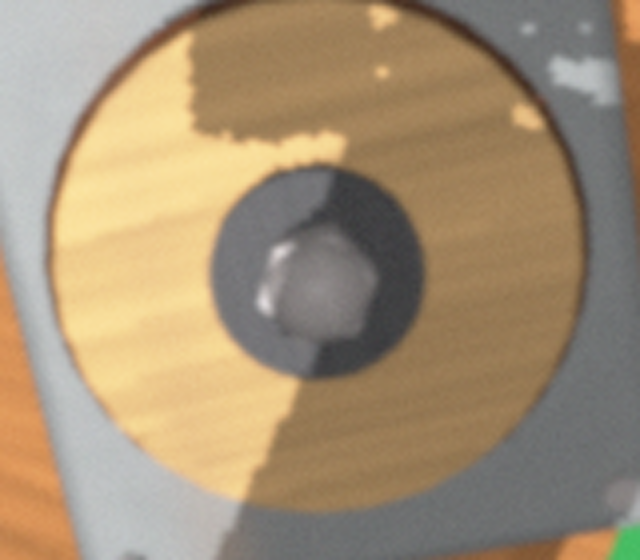

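Wrist crop: nut in the flange at about crop (320,283), hexagon corners near (378,278), (360,335), (328,225) and (258,300). Next I'll fit its angle from the outline.

Run:
```python
from h import *
import json
c=json.load(open("w_nut.json")); im=cv2.imread("pics/w_nut.png"); hsv=cv2.cvtColor(im,cv2.COLOR_BGR2HSV)
# disc circle: wood = high sat, inside roi
def ellipse_on(mask,z):
    cs,_=cv2.findContours(mask,cv2.RETR_EXTERNAL,cv2.CHAIN_APPROX_NONE); k=max(cs,key=cv2.contourArea)
    P=np.array([onz("wrist",*p[0],z,c)[:2] for p in k]); A=np.c_[2*P,np.ones(len(P))]; s=np.linalg.lstsq(A,(P**2).sum(1),rcond=None)[0]
    return s[:2],np.sqrt(s[2]+s[0]**2+s[1]**2)
roi=np.zeros(im.shape[:2],np.uint8); cv2.circle(roi,(318,222),75,1,-1)
wood=((hsv[:,:,1]>75)&(roi>0)).astype(np.uint8); print("disc",ellipse_on(wood,.082))
r2=roi*0; cv2.circle(r2,(318,226),33,1,-1); fl=((hsv[:,:,1]<75)&(r2>0)).astype(np.uint8); ctr,rad=ellipse_on(fl,.088); print("flange",ctr,rad)
V=cv2.cvtColor(im,cv2.COLOR_BGR2GRAY).astype(float)
g=cv2.GaussianBlur(V,(0,0),.7)
# rectified polar sampling on plane z=.1 about centre : strongest brightness drop radius
def samp(P):
    u,v=proj("wrist",P,c); return cv2.getRectSubPix(V.astype(np.float32),(1,1),(float(u),float(v)))[0,0]
for z in(.1,):
  out=[]
  for a in range(0,360,5):
    rs=np.arange(.007,.0195,.0005); p=np.array([samp([ctr[0]+r*np.cos(np.radians(a)),ctr[1]+r*np.sin(np.radians(a)),z]) for r in rs])
    d=p[2:]-p[:-2]; i=np.argmin(d); out.append((a,rs[i+1]*1000,d[i]))
  o=np.array(out); print([(int(a),round(r,1),int(d)) for a,r,d in out])
  w=np.exp(6j*np.radians(o[:,0])); print("phase",np.degrees(np.angle(((o[:,1]-o[:,1].mean())*w).sum()))/6)
```

```text
disc (array([0.54472698, 0.06602032]), np.float64(0.06493679304054754))
flange [0.54300904 0.06536963] 0.02537868559872939
[(0, np.float64(13.5), -14), (5, np.float64(14.0), -13), (10, np.float64(15.5), -11), (15, np.float64(15.0), -13), (20, np.float64(14.5), -13), (25, np.float64(14.5), -14), (30, np.float64(14.0), -11), (35, np.float64(14.0), -8), (40, np.float64(13.5), -9), (45, np.float64(13.0), -20), (50, np.float64(13.0), -28), (55, np.float64(13.5), -38), (60, np.float64(13.5), -41), (65, np.float64(14.0), -39), (70, np.float64(13.5), -31), (75, np.float64(13.5), -24), (80, np.float64(13.0), -20), (85, np.float64(13.0), -13), (90, np.float64(11.0), -11), (95, np.float64(11.5), -10), (100, np.float64(13.5), -12), (105, np.float64(13.0), -22), (110, np.float64(13.5), -28), (115, np.float64(13.5), -34), (120, np.float64(14.0), -36), (125, np.float64(14.0), -40), (130, np.float64(14.0), -33), (135, np.float64(13.5), -23), (140, np.float64(13.0), -7), (145, np.float64(9.5), -7), (150, np.float64(8.0), -6), (155, np.float64(10.0), -6), (160, np.float64(10.0), -6), (165, np.float64(
[... 464 characters left out ...]
t64(14.0), -19), (250, np.float64(14.0), -15), (255, np.float64(13.0), -15), (260, np.float64(12.5), -14), (265, np.float64(12.0), -15), (270, np.float64(12.5), -17), (275, np.float64(13.0), -19), (280, np.float64(13.0), -16), (285, np.float64(12.5), -15), (290, np.float64(13.5), -18), (295, np.float64(13.5), -19), (300, np.float64(14.0), -20), (305, np.float64(14.0), -19), (310, np.float64(14.5), -18), (315, np.float64(14.0), -16), (320, np.float64(13.5), -13), (325, np.float64(13.0), -13), (330, np.float64(13.0), -14), (335, np.float64(13.5), -13), (340, np.float64(13.5), -16), (345, np.float64(14.0), -15), (350, np.float64(13.5), -15), (355, np.float64(13.5), -17)]
phase 8.028823783532639
```

Emit:
move_arm:
  rows: "0 0 0 -4.8 -36.7 0 1;0 0 0 -4.8 -36.7 0 1;0 0 0 -4.8 -36.7 0 1;0 0 0 -4.8 -36.7 0 1;0 0 0 -4.8 -36.7 0 1;0 0 0 -4.8 -36.7 0 1;0 0 0 -4.8 -36.7 0 1;0 0 0 -4.8 -36.7 0 1;0 0 0 -4.8 -36.7 0 1;0 0 0 -4.8 -36.7 0 1;0 0 0 -4.8 -36.7 0 1"

```text
time: 3.65
tcp_pos: [0.4977, -0.3017, 0.2347]
tool_rot: [0.988, 0.157, 0.0, 0.0]
wrist_force: [0.4, 0.4, 0.7]
opening: 0.0917
gripper_force: 0.0
```

Run:
```python
from h import *
import json
s=sense(); c=vision.calibration("wrist"); im=snap("wrist","w_key.png")
print(s["tcp_pos"],s["time"],s["qpos"])
json.dump({k:np.array(v).tolist() for k,v in c.items()},open("w_key.json","w"))
u,v=proj("wrist",[.4975,-.302,.112],c); print(u,v)
u,v=int(u),int(v); x0,y0=max(0,u-80),max(0,v-75);print(x0,y0); cv2.imwrite("pics/w_key_c.png",cv2.resize(im[y0:v+75,x0:u+80,::-1],None,fx=4,fy=4,interpolation=cv2.INTER_CUBIC))
```

```text
[ 0.49766856 -0.30170735  0.2347256 ] 3.65 [-7.52524433e-01  1.62982521e-01  1.55194680e+00  3.85678787e-05
  1.42648630e+00  5.02899879e-01]
319.5039936519568 231.47149015504158
239 156
```

View pics/w_key_c.png

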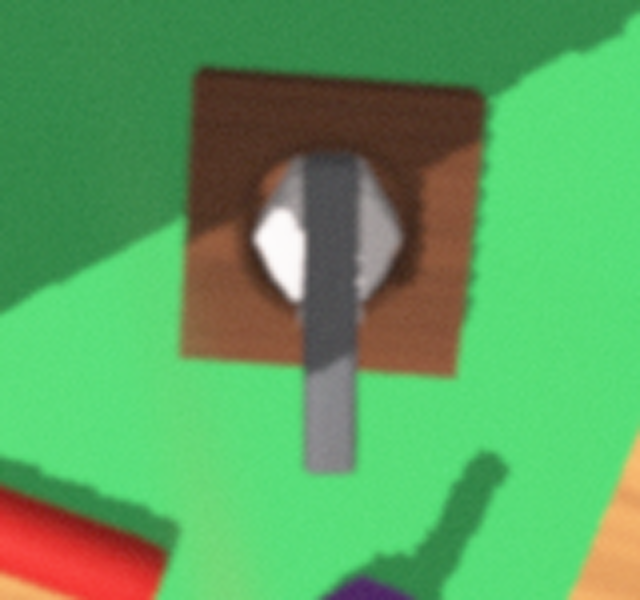

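The larger key's handle runs from crop (331,152) to (331,472), straight along the tool's x axis, with its wide hexagonal socket below. That confirms the choice and the yaw.

Run:
```python
from h import *
import json
c=json.load(open("w_key.json")); x0,y0=239,156
f=lambda a,b,z:onz("wrist",x0+(a+.5)/4-.5,y0+(b+.5)/4-.5,z,c)
P=[f(305,152,.121),f(357,152,.121),f(356,472,.121),f(305,472,.121)]
for p in P: print(p)
a=(P[0]+P[1])/2; b=(P[2]+P[3])/2; print((a+b)/2, np.linalg.norm(a-b), np.degrees(np.arctan2(*(a-b)[[1,0]])))
S=[f(200,72,.03),f(486,95,.03),f(456,376,.03),f(182,356,.03)]; print("stand",np.mean(S,0),[np.linalg.norm(S[i]-S[i-1]) for i in range(4)])
print(f(254,240,.044),f(403,238,.044),(f(254,240,.044)+f(403,238,.044))/2)
print(c["xyz"])
```

```text
[ 0.52977821 -0.28742116  0.121     ]
[ 0.53312768 -0.29768938  0.121     ]
[ 0.46504675 -0.32020597  0.121     ]
[ 0.46151968 -0.30939868  0.121     ]
[ 0.49736808 -0.3036788   0.121     ] 0.07170804514512212 18.073987964580667
stand [ 0.49663174 -0.30447106  0.03      ] [np.float64(0.08083836070798142), np.float64(0.07760509103844146), np.float64(0.08060332035654451), np.float64(0.07890319752776882)]
[ 0.49029344 -0.28470055  0.044     ] [ 0.50323612 -0.32259865  0.044     ] [ 0.49676478 -0.3036496   0.044     ]
[0.576310894817074, -0.2762574389889727, 0.4058153069612404]
```

Emit:
move_arm:
  rows: "0 0 0 -0.05 -0.2 -4 1;0 0 0 -0.05 -0.2 -8 1;0 0 0 -0.05 -0.2 -11 1;0 0 0 -0.05 -0.2 -12.9 1;0 0 0 -0.05 -0.2 -12.9 1;0 0 0 -0.05 -0.2 -12.9 -1;0 0 0 -0.05 -0.2 -12.9 -1;0 0 0 -0.05 -0.2 -12.9 -1;0 0 0 -0.05 -0.2 -12.9 -1;0 0 0 -0.05 -0.2 -12.9 -1;0 0 0 -0.05 -0.2 -12.9 -1;0 0 0 -0.05 -0.2 -12.9 -1;0 0 0 -0.05 -0.2 -12.9 -1;0 0 0 -0.05 -0.2 -12.9 -1"
  newtons: 60

```text
time: 5.45
tcp_pos: [0.4968, -0.3043, 0.1056]
tool_rot: [0.988, 0.156, -0.0, -0.0]
wrist_force: [-0.5, 0.6, 0.7]
opening: 0.0117
gripper_force: 60.0
```

Emit:
move_arm:
  rows: "0 0 0 0 0 3 -1;0 0 0 0 0 8 -1;0 0 0 0 0 14 -1;0 0 0 0 0 15.4 -1;0 0 6 1.3 10 15.4 -1;0 0 12 2.6 20 15.4 -1;0 0 19 4 31 15.4 -1;0 0 19 4.77 36.91 15.4 -1;0 0 19 4.77 36.91 15.4 -1;0 0 19 4.77 36.91 13 -1;0 0 19 4.77 36.91 13 -1;0 0 19 4.77 36.91 13 -1;0 0 19 4.77 36.91 13 -1;0 0 19 4.77 36.91 13 -1;0 0 19 4.77 36.91 13 -1"

```text
time: 7.32
tcp_pos: [0.5448, 0.0639, 0.2359]
tool_rot: [0.949, 0.317, 0.0, 0.0]
wrist_force: [0.5, 0.9, -3.2]
opening: 0.0121
gripper_force: 60.0
```

Run:
```python
from h import *
s=sense(); print(s["tcp_pos"],s["time"],s["wrist_force"],s["ft_torque"],s["opening"],s["qpos"],Rotation.from_quat(s["tool_rot"]).as_matrix())
im=snap("scene","s1.png"); im2=snap("wrist","w1.png"); 
u,v=proj("scene",[.5445,.065,.12]); u,v=int(u),int(v); print(u,v)
a=cv2.resize(im[v-50:v+50,u-65:u+65,::-1],None,fx=4,fy=4,interpolation=cv2.INTER_CUBIC)
b=im2[130:330,180:440,::-1]
b=cv2.resize(b,(260,200)); can=np.zeros((400,780,3),np.uint8); can[:400,:520]=a; can[:200,520:]=b; cv2.imwrite("pics/v1.png",can)
```

```text
[0.54478563 0.06388952 0.23589786] 7.325 [ 0.49648563  0.92181443 -3.17584456] [-0.03763651  0.15514571  0.00132983] 0.012095281526247234 [-1.03619986e-01  7.50361672e-02  1.64552758e+00 -1.08409667e-05
  1.42045795e+00  8.22686486e-01] [[ 7.99405272e-01  6.00791886e-01  5.66786423e-04]
 [ 6.00792013e-01 -7.99405374e-01 -6.97179941e-05]
 [ 4.11206107e-04  3.96253688e-04 -9.99999837e-01]]
340 281
```

View pics/v1.png

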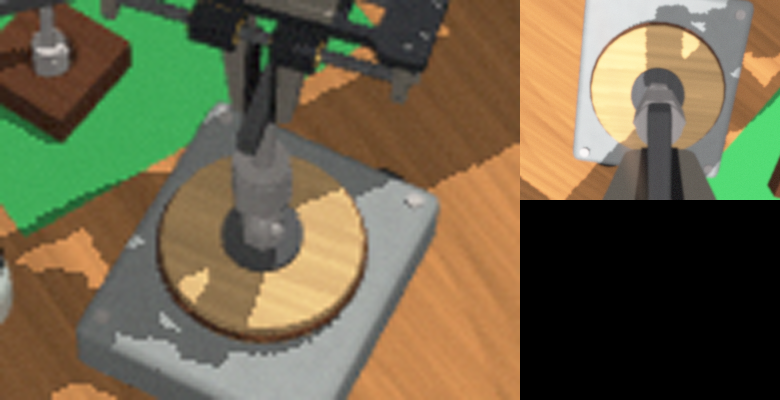

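The key hangs upright above the nut. Scene crop: socket around (262,185), nut (265,232). Next I'll refine the lateral offset within single views (the disc in scene0 and the socket edges now).

Run:
```python
from h import *
def circ(name,mask,z):
    cs,_=cv2.findContours(mask,cv2.RETR_EXTERNAL,cv2.CHAIN_APPROX_NONE); k=max(cs,key=cv2.contourArea)
    P=np.array([onz(name,*p[0],z)[:2] for p in k]); A=np.c_[2*P,np.ones(len(P))]; s=np.linalg.lstsq(A,(P**2).sum(1),rcond=None)[0]
    return s[:2],np.sqrt(s[2]+s[0]**2+s[1]**2)
for n,u,v,r1,r2 in(("scene",340,292,30,13.5),("top",244,230,36,15)):
    im=cv2.imread(f"pics/{n}0.png"); h=cv2.cvtColor(im,cv2.COLOR_BGR2HSV)
    m=np.zeros(im.shape[:2],np.uint8); cv2.circle(m,(u,v),r1,1,-1)
    print(n,"disc",circ(n,((h[:,:,1]>80)&(m>0)).astype(np.uint8),.083))
    m[:]=0; cv2.circle(m,(u,v),int(r2),1,-1)
    print("flange",circ(n,((h[:,:,1]<65)&(m>0)).astype(np.uint8),.088))
# socket edges in scene s1: rows of socket, grey on wood
im=cv2.imread("pics/s1.png"); h=cv2.cvtColor(im,cv2.COLOR_BGR2HSV)
p0=np.array([.5448,.0639]); print(proj("scene",[*p0,.136]),proj("scene",[*p0,.174]))
for z in(.145,.155,.165):
    u,v=proj("scene",[*p0,z]); v=round(v); print(z,u,v,[(x,int(h[v,x,1]),int(h[v,x,2])) for x in range(int(u)-13,int(u)+15)])
```

```text
scene disc (array([0.54943839, 0.07253539]), np.float64(0.06649375626276144))
flange (array([0.54613767, 0.06835987]), np.float64(0.024981559358447432))
top disc (array([0.5445065 , 0.06314722]), np.float64(0.06561438997783908))
flange (array([0.54543145, 0.06407335]), np.float64(0.023724883270871282))
(np.float64(339.9646236536436), np.float64(277.82025168826215)) (np.float64(340.28270316829196), np.float64(269.7907973733177))
0.145 340.03865544243257 276 [(327, 115, 133), (328, 114, 134), (329, 114, 137), (330, 114, 134), (331, 115, 133), (332, 98, 122), (333, 31, 91), (334, 12, 108), (335, 14, 107), (336, 14, 108), (337, 13, 117), (338, 13, 117), (339, 13, 121), (340, 10, 123), (341, 11, 120), (342, 21, 122), (343, 16, 111), (344, 13, 114), (345, 14, 106), (346, 10, 98), (347, 13, 98), (348, 105, 131), (349, 114, 136), (350, 119, 139), (351, 117, 139), (352, 116, 139), (353, 115, 142), (354, 112, 141)]
0.155 340.1218503909759 274 [(327, 118, 134), (328, 114, 134), (329, 114, 134), (330, 114, 136), (331, 114, 137), (332, 102, 127), (333, 28, 101), (334, 15, 105), (335, 13, 119), (336, 13, 120), (337, 13, 121), (338, 17, 120), (339, 13, 119), (340, 13, 118), (341, 9, 118), (342, 11, 118), (343, 19, 118), (344, 15, 116), (345, 11, 118), (346, 14, 110), (347, 14, 109), (348, 104, 133), (349, 112, 139), (350, 111, 138), (351, 114, 136), (352, 118, 136), (353, 111, 135), (354, 114, 136)]
0.165 340.20604968302314 272 [(327, 109, 129), (328, 111, 133), (329, 112, 130), (330, 117, 131), (331, 116, 132), (332, 96, 125), (333, 24, 106), (334, 11, 116), (335, 15, 123), (336, 15, 119), (337, 15, 122), (338, 14, 109), (339, 15, 105), (340, 14, 108), (341, 10, 105), (342, 17, 104), (343, 11, 113), (344, 18, 116), (345, 17, 121), (346, 11, 117), (347, 57, 116), (348, 109, 129), (349, 113, 133), (350, 109, 138), (351, 114, 139), (352, 111, 140), (353, 97, 126), (354, 46, 111)]
```

Emit:
move_arm:
  rows: "0 0 0 0 0 -1.5 -1;0 0 0 0 0 -3 -1;0 0 0 0 0 -3.3 -1;0 0 0 0 0 -3.5 -1;0 0 0 0 0 -3.7 -1;0 0 0 0 0 -3.8 -1;0 0 0 0 0 -3.8 -1"

```text
time: 8.3
tcp_pos: [0.5451, 0.0646, 0.1988]
tool_rot: [0.948, 0.317, 0.001, 0.0]
wrist_force: [-1.1, 0.9, 3.1]
opening: 0.0118
gripper_force: 60.0
```

Emit:
move_arm:
  rows: "0 0 0 0.05 0 -0.1 -1;0 0 0 0.05 0.05 -0.1 -1;0 0 0 0 0.1 -0.1 -1;0 0 0 -0.05 0.05 -0.1 -1;0 0 0 -0.1 0 -0.1 -1;0 0 0 -0.05 -0.05 -0.1 -1;0 0 0 0 -0.1 -0.1 -1;0 0 0 0.05 -0.05 -0.1 -1;0 0 0 0 0 -0.1 -1"

```text
time: 9.43
tcp_pos: [0.5444, 0.0646, 0.1965]
tool_rot: [0.948, 0.317, -0.0, 0.0]
wrist_force: [-0.8, 0.1, -3.2]
opening: 0.0121
gripper_force: 60.0
```

Emit:
move_arm:
  rows: "0 0 0 0 0 -0.2 -1;0 0 0 0 0 -0.4 -1;0 0 0 0 0 -0.6 -1;0 0 0 0 0 -0.8 -1;0 0 0 0 0 -0.9 -1;0 0 0 0 0 -0.95 -1;0 0 0 0 0 -0.95 -1"

```text
time: 10.3
tcp_pos: [0.5447, 0.0647, 0.1876]
tool_rot: [0.948, 0.317, 0.0, 0.0]
wrist_force: [-2.6, 1.1, 1.5]
opening: 0.0116
gripper_force: 60.0
```

Run:
```python
from h import *
s=sense(); print(s["tcp_pos"],s["wrist_force"],s["ft_torque"],s["qpos"])
```

```text
[0.5447389  0.06472271 0.1876088 ] [-2.60163801  1.12127935  1.45012881] [ 0.19494164  0.91838454 -0.02693532] [-1.02138340e-01  1.11563348e-01  1.70303789e+00  8.77951642e-05
  1.32652462e+00  8.22792608e-01]
```

Emit:
move_arm:
  rows: "0 0 -5 0 0 0.03 -1;0 0 -10 0 0 0.03 -1;0 0 -15 0 0 0.03 -1;0 0 -20 0 0 0.03 -1;0 0 -25 0 0 0.03 -1;0 0 -30 0 0 0.03 -1;0 0 -30 0 0 0.03 -1"

```text
time: 11.18
tcp_pos: [0.5446, 0.0647, 0.1876]
tool_rot: [0.998, 0.062, 0.0, 0.0]
wrist_force: [-2.6, 1.0, 1.6]
opening: 0.0115
gripper_force: 60.0
```

Run:
```python
from h import *
s=sense(); print(s["tcp_pos"],s["wrist_force"],s["ft_torque"],s["opening"],Rotation.from_quat(s["tool_rot"]).as_matrix()[:,:2])
```

```text
[0.5445544  0.06470598 0.18763051] [-2.62280263  1.02538385  1.57897834] [0.21824934 0.95954616 0.210367  ] 0.011459536143006016 [[ 9.92381916e-01  1.23199561e-01]
 [ 1.23199562e-01 -9.92381915e-01]
 [ 1.36178137e-05  4.58416906e-05]]
```

Emit:
move_arm:
  rows: "0 0 -6 0 0 0 -1;0 0 -12 0 0 0 -1;0 0 -18 0 0 0 -1;0 0 -24 0 0 0 -1;0 0 -30 0 0 0 -1;0 0 -36 0 0 0 -1;0 0 -42 0 0 0 -1;0 0 -48 0 0 0 -1;0 0 -54 0 0 0 -1;0 0 -60 0 0 0 -1;0 0 -65 0 0 0 -1;0 0 -65 0 0 0 -1"

```text
time: 12.68
tcp_pos: [0.5444, 0.0647, 0.1876]
tool_rot: [0.875, -0.484, -0.0, 0.0]
wrist_force: [-4.7, 1.5, 3.6]
opening: 0.0116
gripper_force: 60.0
```

Run:
```python
from h import *
s=sense(); print(s["tcp_pos"],s["wrist_force"],s["ft_torque"],s["opening"],s["qpos"],Rotation.from_quat(s["tool_rot"]).as_matrix()[:,:2])
im=snap("scene"); im2=snap("wrist"); 
u,v=proj("scene",[.5445,.065,.14]); u,v=int(u),int(v); print(u,v)
a=cv2.resize(im[v-50:v+50,u-50:u+50,::-1],None,fx=4,fy=4,interpolation=cv2.INTER_CUBIC)
b=cv2.resize(im2[100:400,170:470,::-1],(400,400)); cv2.imwrite("pics/v2.png",np.hstack([a,b]))
```

```text
[0.54436809 0.0647088  0.18759837] [-4.65219241  1.50255449  3.58898313] [0.41372848 1.2747671  0.17945658] 0.011620202987838888 [-1.02181374e-01  1.11430967e-01  1.70320302e+00 -3.77868209e-06
  1.32747372e+00  2.47844543e+00] [[ 5.32004961e-01 -8.46741081e-01]
 [-8.46741178e-01 -5.32005051e-01]
 [-3.14178208e-04  4.08150971e-04]]
340 277
```

View pics/v2.png

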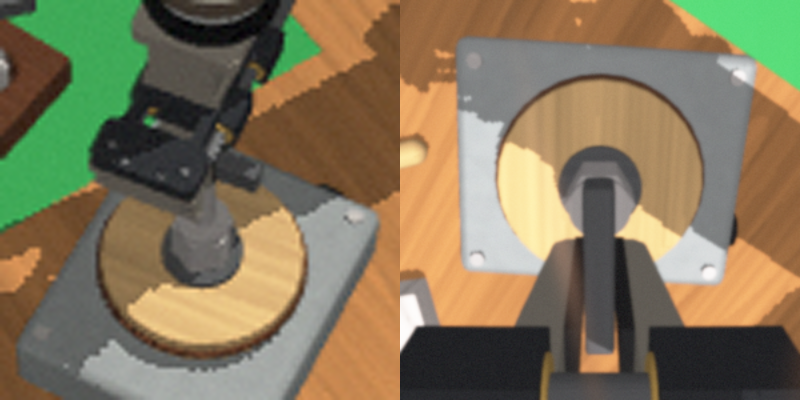

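Emit:
move_arm:
  rows: "0 0 3 0 0 0 -1;0 0 5 0 0 0 -1;0 0 5 0 0 0.4 -1;0 0 5 0 0 1 -1;0 0 5 0 0 2 -1;0 0 5 0 0 4 -1;0 0 5 0 0 6.5 -1;0 0 14 -1 -5 7 -1;0 0 23 -2 -11 7 -1;0 0 32 -3 -17 7 -1;0 0 41 -3.6 -23 7 -1;0 0 50 -4.1 -29 7 -1;0 0 50 -4.6 -34 7 -1;0 0 50 -4.76 -36.9 7 -1;0 0 50 -4.76 -36.9 4 -1;0 0 50 -4.76 -36.9 0 -1;0 0 50 -4.76 -36.9 -3 -1;0 0 50 -4.76 -36.9 -3 -1;0 0 50 -4.76 -36.9 -3 -1"

```text
time: 15.15
tcp_pos: [0.498, -0.3054, 0.1596]
tool_rot: [0.998, -0.07, 0.001, 0.001]
wrist_force: [0.7, -0.4, -2.8]
opening: 0.0118
gripper_force: 60.0
```

Run:
```python
from h import *
s=sense(); print(s["tcp_pos"],s["wrist_force"],s["ft_torque"],s["opening"],Rotation.from_quat(s["tool_rot"]).as_matrix()[:,:2])
im=snap("scene"); im2=snap("top"); t=[.4968,-.3043]
def cr(n,im,z):
    u,v=map(int,proj(n,[*t,z])); return cv2.resize(im[v-40:v+40,u-40:u+40,::-1],None,fx=5,fy=5,interpolation=cv2.INTER_CUBIC)
cv2.imwrite("pics/v3.png",np.hstack([cr("scene",im,.06),cr("scene",cv2.imread("pics/scene0.png")[:,:,::-1],.06)]))
```

```text
[ 0.49802626 -0.30540809  0.15958448] [ 0.74776722 -0.39263524 -2.77632573] [0.04236745 0.1318019  0.01446067] 0.011832083070690388 [[ 0.99026618 -0.13916262]
 [-0.13915581 -0.99026694]
 [ 0.0029231   0.00227132]]
```

View pics/v3.png

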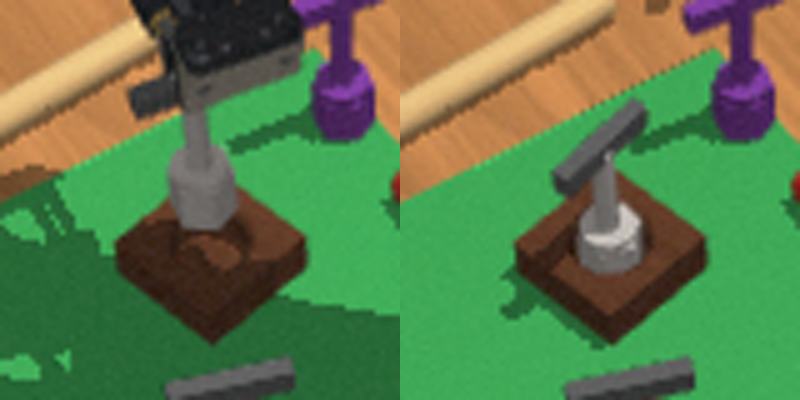

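Key above its stand hole (hole near crop (215,240)), aligned to within about a millimetre. I'll let it settle and check the pose.

Emit:
move_arm:
  rows: "0 0 0 0 0 0 -1;0 0 0 0 0 0 -1"

```text
time: 15.5
tcp_pos: [0.4973, -0.3046, 0.1581]
tool_rot: [0.998, -0.07, 0.0, 0.0]
wrist_force: [0.3, -0.4, -2.8]
opening: 0.0117
gripper_force: 60.0
```

Emit:
move_arm:
  rows: "0 0 0 -0.05 0.03 -1 -1;0 0 0 -0.05 0.03 -2 -1;0 0 0 -0.05 0.03 -2.5 -1;0 0 0 -0.05 0.03 -3 -1;0 0 0 -0.05 0.03 -3.5 -1;0 0 0 -0.05 0.03 -4 -1;0 0 0 -0.05 0.03 -4.5 -1;0 0 0 -0.05 0.03 -4.9 -1;0 0 0 -0.05 0.03 -5.2 -1;0 0 0 -0.05 0.03 -5.2 -1;0 0 0 -0.05 0.03 -5.2 -1"

```text
time: 16.88
tcp_pos: [0.4967, -0.3042, 0.1056]
tool_rot: [0.998, -0.07, 0.0, 0.0]
wrist_force: [-0.1, -0.7, -2.5]
opening: 0.0112
gripper_force: 60.0
```

Emit:
move_arm:
  rows: "0 0 0 0 0 -0.05 -1;0 0 0 0 0 -0.1 -1;0 0 0 0 0 -0.1 -1"

```text
time: 17.25
tcp_pos: [0.4969, -0.3044, 0.1056]
tool_rot: [0.998, -0.07, 0.001, 0.0]
wrist_force: [-1.0, 1.8, 5.5]
opening: 0.0114
gripper_force: 60.0
```

Emit:
move_arm:
  rows: "0 0 0 0 0 0.04 -1;0 0 0 0 0 0.04 -0.6;0 0 0 0 0 0.04 -0.4;0 0 0 0 0 0.04 0;0 0 0 0 0 0.04 0.5;0 0 0 0 0 0.04 0.5;0 0 0 0 0 0.04 0.5;0 0 0 0 0 2 0.5;0 0 0 0 0 6 0.5;0 0 0 0 0 12 0.5;0 0 0 0 0 12 0.5;0 0 0 0 0 12 0.5;0 0 0 0 0 12 0.5"

```text
time: 18.88
tcp_pos: [0.4958, -0.3034, 0.223]
tool_rot: [0.998, -0.07, -0.001, -0.001]
wrist_force: [-0.1, -0.1, -0.2]
opening: 0.0692
gripper_force: 0.0
```

Run:
```python
from h import *
im=snap("scene"); w=snap("wrist"); s=sense(); print(s["tcp_pos"],s["opening"],s["time"])
u,v=320,225
a=cv2.resize(im[140:340,190:390,::-1],(400,400)); b=cv2.resize(w[90:390,170:470,::-1],(400,400))
cv2.imwrite("pics/v4.png",np.hstack([a,b]))
```

```text
[ 0.49585038 -0.30346387  0.22295208] 0.06907525334930849 18.975
```

View pics/v4.png

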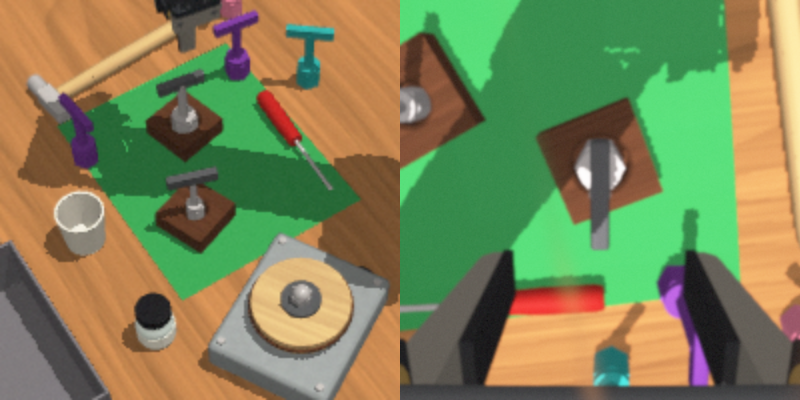

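The larger key stands upright in its hole (scene crop (183,120), wrist crop (600,165)). The small key (195,205) and the bystanders are where they were, and the gripper is clear. I'm handing in the job.

```bash
python3 -c "
from plant import env; print(env.close_job())"
```

```text
the job is handed in; nothing more can be done
None
```

The job is handed in: I turned the key 95° clockwise on the nut (at least 77° at the nut after play, inferred from the key's turn and the wrist torque), and the larger key stands upright in its own stand with the gripper clear.

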